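# Take spent drying cartridges from the dry-air module to the drying drawer

## Task

The dry-air module on the bench needs service: with the flat-blade opener, pry its white snap-fit cover loose at the notch over the ledge (do not pull or push the cover by hand while it is still snapped on), then lift the cover off and lay it flat on the black parts mat. Take out every cartridge whose pin stands up out of its cap and put it in the open drawer of the drying cabinet, standing or lying; leave a cartridge with a flush pin where it is. Then push the drawer fully home until it clicks past its detent, have the opener lying back on the mat, and do not disturb the glassware, boxes and racks around.

Things in the scene. Friction and masses are not known exactly. Their poses are not given: they have to be found in the camera images.
- module: Dry-air module, fixed: grey block 242 (x) x 66 (y) x 66 mm high carrying the cover; on it a black upstand, 78 mm high, with five 31 mm square pockets (floor 44 mm up) at x = -80, -38, 4, 46, 88 mm, some empty. Origin: underside centre. At the -x end a ledge 40 mm wide juts out, level with the block's top. Sprung catches hold the cover: about 9 N at the notch end, 6 N at the other.
- notch (a point): Centre of the notch's mouth, 26 mm wide, 6 mm high, between the ledge and the cover's edge; axes as the module's: the blade goes in along +x, up to 16 mm. With the blade in, press its handle down over the ledge's outer edge (20 to 28 degrees) or raise it: the cover's end lifts, at about 4 mm the catches let go and it then stays about 7 mm proud.
- ledge (a point): Middle of the outer top edge of the ledge, 18 mm in front of the notch (-x of the module), 66 mm above the bench.
- seat (a point): Point fixed to the module where cover_notch lies while the cover is snapped on (117 mm above the bench); axes as the module's.
- cover_c (a point): Centre of the white snap-fit cover, a loose shell open below, 238 (x) x 62 (y) x 51 mm, walls 3 mm, 130 g; at the start it is snapped on the module, axes along the module's, from 66 to 117 mm above the bench. It can be gripped across its 62 mm width, and must rise 50 mm to clear the cartridges.
- cover_notch (a point): Top edge of the cover above its notch: the middle of the top edge of its -x end. Its height over seat tells whether the cover is snapped on (0) or loose (about 7 mm at rest).
- opener_grip (a point): Flat-blade opener, loose, flat on the mat: wooden handle 80 (x) x 34 (y) x 18 mm thick (z), then a steel blade 60 x 14 x 2.5 mm in line with it; 90 g. This point: in the middle of the handle's width and thickness, 38 mm behind the blade's root; own x points to the tip, 98 mm ahead.
- opener_tip (a point): Middle of the blade's tip, half-way through its thickness; axes as the opener's.
- cart_a_c (a point): Centre of a drying cartridge whose pin stands up (spent): square canister 28 x 28 mm, 60 mm tall (own z), with a pin 10 mm across standing 7 mm out of its top; 60 g. At the start it stands in a pocket under the cover, its sides square to the module, its cap 104 mm above the bench, 26 mm above the pockets' rim. May be absent.
- cart_b_c (a point): Centre of a drying cartridge whose pin stands up (spent): square canister 28 x 28 mm, 60 mm tall (own z), with a pin 10 mm across standing 7 mm out of its top; 60 g. At the start it stands in a pocket under the cover, its sides square to the module, its cap 104 mm above the bench, 26 mm above the pockets' rim. May be absent.
- cart_c_c (a point): Centre of a drying cartridge whose pin stands up (spent): square canister 28 x 28 mm, 60 mm tall (own z), with a pin 10 mm across standing 7 mm out of its top; 60 g. At the start it stands in a pocket under the cover, its sides square to the module, its cap 104 mm above the bench, 26 mm above the pockets' rim. May be absent.
- cart_d_c (a point): Centre of a drying cartridge whose pin stands up (spent): square canister 28 x 28 mm, 60 mm tall (own z), with a pin 10 mm across standing 7 mm out of its top; 60 g. At the start it stands in a pocket under the cover, its sides square to the module, its cap 104 mm above the bench, 26 mm above the pockets' rim. May be absent.
- cart_e_c (a point): Centre of the cartridge whose pin is flush (still good), otherwise like the others: 28 x 28 x 60 mm, standing in one of the pockets; it stays there.
- drawer (a joint): How far the drying cabinet's drawer stands open, in m: 0 fully home, at most 0.18. The drawer runs stiffly (about 1 N); at 0.007 it meets the detent, which takes about 6 N to pass, and then pulls it to 0.
- drawer_front (a point): Centre of the outer face of the drawer's white front, 60 mm above the bench; x points the way the drawer is pushed in, z up. The front, 232 mm wide and 12 mm thick, reaches from 4 to 90 mm above the bench; a finger lip 100 mm wide juts 12 mm out of it from 80 to 88 mm up and may be pushed too. The cabinet behind is 240 wide, 260 deep, 107 mm high.
- tray_floor (a point): Point on the drawer's floor, 14 mm above the bench, on its middle line, 62 mm behind the inner face of its front; axes as drawer_front's; moves with the drawer. The drawer is 198 mm wide inside, its walls 36 mm high; from above only the part in front of the cabinet is open: as deep as the joint value, counted from the front's inner face.
- mat: Black rubber parts mat, 240 (x) x 290 (y) x 3 mm thick, fixed flat on the bench; origin: underside centre.
- tipbox: Blue pipette-tip box with clear lid, 85 x 122 x 72 mm; a bystander; origin: underside centre.
- beaker: Glass beaker, 68 mm across, 90 mm tall; a bystander; origin: underside centre.
- flask: Conical glass flask, 82 mm across at the foot, 130 mm tall; a bystander; origin: underside centre.
- reagent: Brown glass bottle with blue cap, 60 mm across, 130 mm tall; a bystander; origin: underside centre.
- dishes: Stack of clear Petri dishes, 92 mm across, 45 mm tall; a bystander; origin: underside centre.
- tuberack: Orange tube rack, 70 x 160 x 55 mm; a bystander; origin: underside centre.
Not all that is in view belongs to the job. Several things look just like the part that bears opener_grip: the one meant starts nearest to the robot's base.

How it is judged:
By the outcome, as a careful person would: the job done as asked, in the order asked, and still so for the second after the job is handed in, with the robot touching nothing.
Of cart_a, cart_b, cart_c, cart_d only 2 to 4 are there at a start; the rules pass over those that are not, and their reading is None.
At some moment in a run one of opener may be knocked a few centimetres aside while the robot is not near it.
Once in a run the grip may slacken for a moment while it holds something.
It also fails if it takes over 210 s, if anything falls off the work surface, if the arm or the gripper's body presses on something with over 40 N, if the wrist force passes 120 N, or if a joint passes its speed limit or range.

## Robot

A 7-joint arm with a two-finger parallel gripper is mounted at the origin on the work surface. World frame = base frame: x ahead of the robot, y to its left, z up, the work surface at z = 0. Lengths are in m, angles in rad, forces in N, time in s.
With the tool pointing down it reaches from about 0.35 to 0.9 m from the base axis. Payload 7.2 kg.
Tool frame: the origin (TCP) lies on the centre line of the jaws, within the pads' length; the fingertips stand 14 mm ahead of it and the grasp point (between the pads) lies 5 mm behind it (robot.tip_reach is the distance from the TCP to the fingertips, in m); z points along the fingers, y is the direction in which the jaws open and shut (so a half turn about z gives the same grasp; the last joint's range is limited). The gripper opens to 88 mm and grips with 3 to 60 N. Pads are 20 mm wide; open, the fingers measure 115 mm over their backs; the gripper's body (75 mm by 178 mm) begins 61 mm behind the grasp point.
Start: joints at [1.203, 0.411, -0.013, 1.596, 0.006, 1.134, -0.082], TCP at [0.185, -0.597, 0.237] pointing down, gripper open.
Joint ranges: [-2.95, 2.95], [-0.29, 1.99], [-1.47, 1.44], [0.14, 2.54], [-1.03, 4.17], [0.13, 1.85], [-2.86, 2.86]. Speed limits (rad/s): [2.39, 2.39, 3.01, 3.01, 3.14, 3.14, 3.14].

## Interface

Orientations are given as [roll, pitch, yaw] about the fixed x, y, z axes, in that order (R = Rz(yaw) Ry(pitch) Rx(roll)).
In Python, from plant import robot gives the robot as it stands. The module is installed in compiled form; this text tells all that it offers.
- The arm moves only by the shell command python3 -m inch 'ROWS' [FORCE]. ROWS is a JSON object of lists of equal length, an entry for each row: "xyz": the shift along the tool's x, y, z in units of 60 mm (1.0 is 60 mm), a list of three; "yaw": the turn about the tool's z in degrees; "claw": the closure, from 0 (fully open) to 1 (shut). A call has 1 to 12 rows; each row shifts and turns the commanded pose from where the row before left it, along the tool's axes as they then stand; what a row does not reach is not made up. A row lasts 1/8 s, in which the tool goes at most 62.5 mm and 10.7 degrees, less where a joint would pass 70% of its speed; a pose out of reach is approached as far as the arm can. A call is refused whole if a number of a shift passes 1 or a number of a turn 10.7, either way. A call with a gripper value outside its range is refused whole. The fingers move at their own pace and stop on an object; FORCE is the grip in N (left out, the last holds). Time passes only in rows, so rows that do not move let the fingers close. It gives the time, the measured TCP pose, the force and the opening at its end, in the units of the state.
- robot.sense(): the state, without advancing time (a new reading comes with each control period).
- robot.read_camera(name): name is "scene" or "top" or "wrist"; returns (picture, depth): 420x560x3 uint8, red, green, blue; 420x560 float32, m along the optical axis (not along the pixel's ray), 0 where there is no reading.
- robot.get_calibration(name): a dict with "vfov" (degrees; the focal length in pixels is half the picture's height over the tangent of half this angle, whatever the lens; pixels are square), "cx", "cy" (the principal point, pixels), "R" (3x3) and "t" (3): a world point X has camera coordinates R X + t; the wrist camera has in their place "tool_from_camera" (4x4, takes a point from camera to tool coordinates, whose origin is the TCP and whose axes are the flange's). Camera axes: x right, y down, z forward; pixel columns grow to the right and rows downward; lengths in m; the calibration is good to about 2 mm. The wrist camera is an equidistant fisheye: a pixel r from the principal point sees the ray r / f radians off the axis. A picture is of the moment at which its call begins: read the wrist's pose just before it. get_calibration takes no time and is no camera call.
- robot.sign_off(): hands the job in, once; it reports no verdict.
The state is a dict: "t": time; "joint_positions": joint angles; "qvel": joint speeds; "effort": joint torques, N m; "eef_pos": TCP position; "tool_rot": TCP orientation; "wrist_force": force on the tool from outside, world axes, zero at the start; "torque": the same for the moment, N m; "grip_width": finger opening in m.
Only numpy, scipy, OpenCV 4.12 (cv2) and the standard library are available. Lean on these libraries where they do the work, as an engineer would, in place of code of your own. Each camera call takes 0.05 s, during which the arm holds its last target. There are 200 camera calls.

## Working session

There is one attempt and no reset: what is moved stays moved. The work goes in short steps, Python scripts to look and compute and a shell command to move; the robot and the scene stay as the last step left them, time stands still between calls to the robot, and variables do not carry over. Pictures are saved under pics/ and viewed, about 12 in all and at most 16, crops included, and the job is handed in when it is done.

```bash
mkdir -p pics; cat > h.py <<'E'
import numpy as np, cv2
from plant import robot
from scipy.spatial.transform import Rotation as Ro
def cal(n):
    c=robot.get_calibration(n); f=210/np.tan(np.radians(c['vfov'])/2); return c,f
def ray(n,u,v):
    c,f=cal(n); d=np.array([(u-c['cx'])/f,(v-c['cy'])/f,1.]); R=np.array(c['R']); return -R.T@np.array(c['t']), R.T@d
def onz(n,u,v,z):
    o,d=ray(n,u,v); return o+d*(z-o[2])/d[2]
def cloud(n,dep):
    c,f=cal(n); v,u=np.mgrid[0:420,0:560]; 
    P=np.stack([(u-c['cx'])/f*dep,(v-c['cy'])/f*dep,dep],-1)
    return (P-np.array(c['t']))@np.array(c['R'])
def pose():
    s=robot.sense(); return np.array(s['eef_pos']),Ro.from_euler('xyz',s['tool_rot']).as_matrix()
def wray(u,v,p,R):
    c,f=cal('wrist'); d=np.array([u-c['cx'],v-c['cy']]); r=np.linalg.norm(d); a=r/f
    k=np.append(d/max(r,1e-9)*np.sin(a),np.cos(a)); T=np.array(c['tool_from_camera'])
    return R@T[:3,3]+p, R@T[:3,:3]@k
def wonz(u,v,z,p,R):
    o,d=wray(u,v,p,R); return o+d*(z-o[2])/d[2]
def wpix(X,p,R):
    c,f=cal('wrist'); T=np.linalg.inv(np.array(c['tool_from_camera'])); q=T[:3,:3]@(R.T@(np.array(X)-p))+T[:3,3]
    a=np.arctan2(np.hypot(q[0],q[1]),q[2]); h=np.hypot(q[0],q[1]); return c['cx']+f*a*q[0]/h, c['cy']+f*a*q[1]/h
def shot(n,name,crop=None,s=1):
    im,d=robot.read_camera(n); o=im[...,::-1]
    if crop: o=o[crop[1]:crop[3],crop[0]:crop[2]]
    cv2.imwrite('pics/'+name,cv2.resize(o,None,fx=s,fy=s,interpolation=cv2.INTER_CUBIC)); return im,d
def rel(X):
    p,R=pose(); return R.T@(np.array(X)-p)/0.06
E
python3 - <<'E'
from h import *
for n in('top','scene'):
    im,d=shot(n,n+'1.png',s=1.4); np.savez(n+'1.npz',im=im,d=d); c,f=cal(n); print(n,f,c['cx'],c['cy'],np.round(-np.array(c['R']).T@c['t'],3),np.round(c['R'],2).tolist(),(d>0).mean())
s=robot.sense(); print({k:np.round(v,3).tolist() for k,v in s.items()}); print(np.round(robot.get_calibration('wrist')['tool_from_camera'],3))
E
```

```text
top 477.22319999305586 274.8249460120305 215.9368000427408 [ 0.403 -0.15   1.546] [[-0.0, -1.0, -0.02], [-1.0, 0.0, -0.09], [0.09, 0.02, -1.0]] 0.9960289115646258
scene 471.16413692319037 279.09922494173543 203.68474052391232 [0.994 0.431 1.205] [[-0.79, 0.61, 0.02], [0.51, 0.67, -0.54], [-0.34, -0.42, -0.84]] 0.9957270408163266
{'t': 0.1, 'joint_positions': [1.203, 0.412, -0.013, 1.597, 0.006, 1.134, -0.082], 'qvel': [0.0, -0.001, -0.003, -0.003, -0.0, -0.001, -0.001], 'effort': [0.004, -58.91, 0.644, -29.171, -0.054, 0.014, 0.0], 'eef_pos': [0.184, -0.597, 0.236], 'tool_rot': [-3.14, 0.0, 0.3], 'wrist_force': [-0.573, 0.322, -0.636], 'torque': [-0.025, -0.052, 0.051], 'grip_width': 0.088}
[[ 0.001 -0.968 -0.252  0.069]
 [ 1.     0.001  0.     0.001]
 [ 0.    -0.252  0.968 -0.148]
 [ 0.     0.     0.     1.   ]]
```

View pics/top1.png

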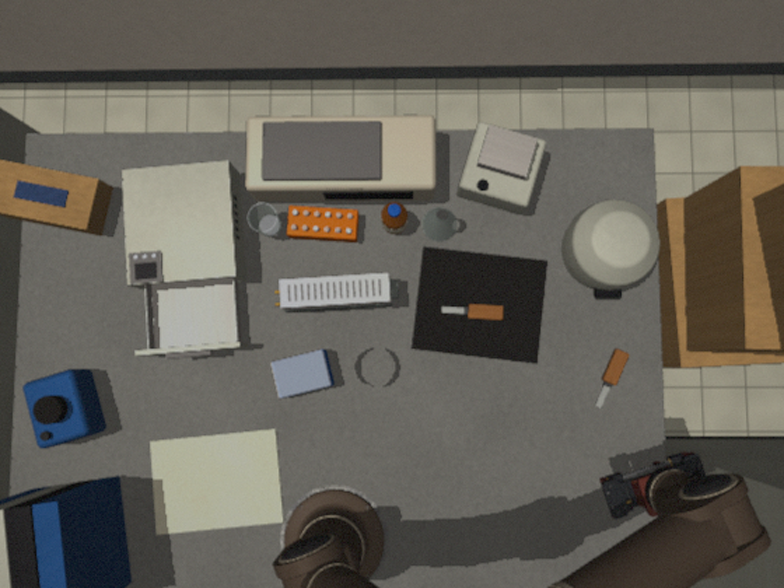

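View pics/scene1.png

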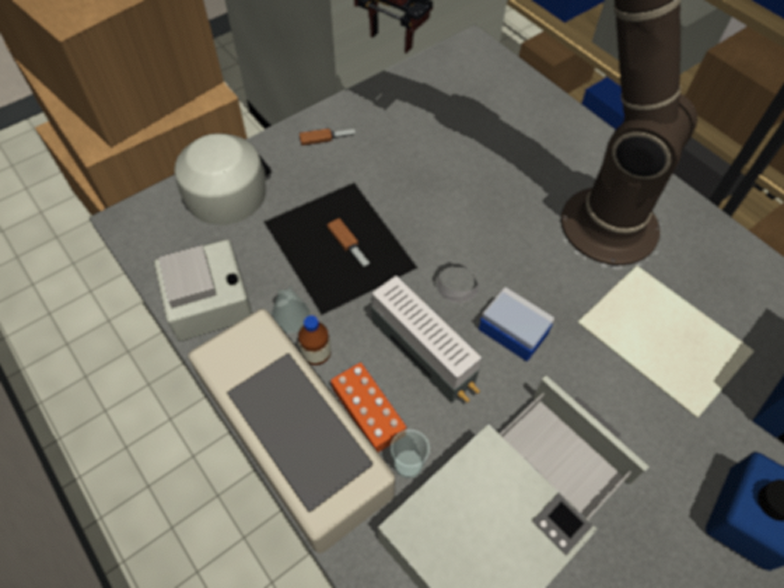

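The top view (up = +x, left = +y) shows the cover at about (335,292) with its ledge on the right and fittings on the left, so module +x runs along world +y. The near opener is on the mat at (485,312) with its tip at (443,310). A decoy opener lies off the mat at (612,378). The drawer front is at (190,350), and the flask and bottle are behind the mat. The scene view agrees.

```bash
python3 - <<'E'
from h import *
z=np.load('top1.npz'); im,d=z['im'],z['d']; P=cloud('top',d); hsv=cv2.cvtColor(im,cv2.COLOR_RGB2HSV)
def comps(m,nm,amin=40):
    n,l,st,c=cv2.connectedComponentsWithStats(m.astype(np.uint8))
    for i in range(1,n):
        if st[i,4]<amin: continue
        q=P[l==i]; r=cv2.minAreaRect((q[:,:2]*1000).astype(np.float32)); 
        print(nm,st[i],np.round(np.median(q,0),3),'rect',np.round(r[0]),np.round(r[1]),round(r[2],1),'z',np.round(np.percentile(q[:,2],[5,95]),3))
H,S,V=[hsv[...,i].astype(int) for i in range(3)]
Z=P[...,2]
vs,us=np.mgrid[0:420,0:560]
win=(us>90)&(us<480)&(vs>80)&(vs<300)
comps(win&(H>5)&(H<18)&(S>120)&(Z<.03),'handle')
comps((us>285)&(us<400)&(vs>170)&(vs<265)&(S<60)&(V>110)&(Z<.03),'blade',15)
comps((us>180)&(us<290)&(vs>180)&(vs<235)&(Z>.1)&(Z<.13),'cover')
comps((us>180)&(us<310)&(vs>180)&(vs<235)&(Z>.055)&(Z<.1),'ledge',10)
comps((us>270)&(us<410)&(vs>170)&(vs<265)&(V<45)&(Z<.02),'mat')
comps((us>80)&(us<180)&(vs>110)&(vs<260)&(Z>.095)&(Z<.12),'cab')
comps((us>80)&(us<180)&(vs>195)&(vs<260)&(Z>.06)&(Z<.095),'front')
comps((us>80)&(us<180)&(vs>195)&(vs<260)&(Z>.005)&(Z<.022)&(V>130),'floor')
comps((us>180)&(us<345)&(vs>138)&(vs<178)&(Z>.04)&(Z<.2),'tall')
comps((us>190)&(us<290)&(vs>240)&(vs<290)&(Z>.015)&(Z<.2),'near')
E
```

```text
handle [470 142  10  51 273] [ 0.795 -0.943 -0.426] rect [ 773. -943.] [ 22. 209.] 89.6 z [-0.479 -0.412]
handle [213 169  42   4  68] [0.682 0.017 0.017] rect [682.  19.] [134.   9.] 88.9 z [0.001 0.028]
handle [472 193   8  55 194] [ 0.568 -0.951 -0.483] rect [ 556. -953.] [226.  10.] 3.2 z [-0.519 -0.438]
handle [334 217  26  12 279] [ 0.513 -0.346  0.021] rect [ 513. -346.] [83. 35.] 88.1 z [0.004 0.026]
handle [431 250  18  25 255] [ 0.386 -0.636  0.019] rect [ 386. -638.] [37. 78.] 66.3 z [0.013 0.024]
blade [316 219  16   5  68] [ 0.517 -0.27   0.014] rect [ 517. -271.] [48. 13.] 88.3 z [0.003 0.019]
cover [ 199  194   80   26 1645] [ 0.553 -0.007  0.117] rect [554.  -7.] [ 63. 238.] 3.4 z [0.112 0.122]
ledge [278 198   6  15  77] [ 0.561 -0.133  0.067] rect [ 564. -134.] [16. 45.] 89.9 z [0.062 0.072]
ledge [202 214  78   8 142] [ 0.523 -0.006  0.07 ] rect [522. -10.] [  8. 241.] 4.8 z [0.059 0.095]
mat [ 295  177   96   82 6009] [ 0.537 -0.335  0.004] rect [ 531. -334.] [287. 238.] 83.1 z [-0.002  0.009]
cab [175 111   5  26  86] [0.81  0.185 0.116] rect [813. 183.] [79. 14.
[... 218 characters left out ...]

floor [ 112  203   57   45 2181] [0.505 0.322 0.015] rect [506. 322.] [135. 178.] 4.8 z [0.009 0.02 ]
tall [181 139 128   3 351] [ 0.772 -0.022  0.059] rect [773. -19.] [  8. 407.] 0.2 z [0.043 0.078]
tall [181 144  19  23 185] [0.736 0.154 0.07 ] rect [721. 155.] [67. 61.] 14.1 z [0.042 0.092]
tall [272 144  19  21 327] [ 0.717 -0.137  0.092] rect [ 724. -136.] [57. 58.] 89.7 z [0.057 0.132]
tall [ 204  146   52   25 1017] [0.717 0.027 0.046] rect [718.  29.] [161.  71.] 86.0 z [0.041 0.056]
tall [305 148  19  20 236] [ 0.708 -0.237  0.066] rect [ 717. -241.] [58. 59.] 87.6 z [0.042 0.103]
near [ 193  249   45   35 1101] [0.375 0.068 0.072] rect [373.  71.] [ 83. 123.] 13.9 z [0.059 0.078]
```

```bash
python3 -m inch '{"xyz":[[0,0,0],[0,0,0],[0,0,0],[0,0,0],[0,0,0],[0,0,0],[0,0,0]],"yaw":[-10.1,-10.1,-10.1,-10.1,-10.1,-10.1,-10.2],"claw":[0,0,0,0,0,0,0]}'
python3 -m inch '{"xyz":[[0.55,0.668,0.1],[0.55,0.668,0.1],[0.55,0.668,0.1],[0.55,0.668,0.1],[0.55,0.668,0.1],[0.55,0.668,0.1],[0.55,0.668,0.1],[0.55,0.668,0.1],[0,0,0],[0,0,0]],"yaw":[0,0,0,0,0,0,0,0,0,0],"claw":[0,0,0,0,0,0,0,0,0,0]}'
python3 - <<'E'
from h import *
p,R=pose(); im,d=shot('wrist','w1.png',s=1.2); print(robot.sense()['tool_rot'],p)
hsv=cv2.cvtColor(im,cv2.COLOR_RGB2HSV); m=((hsv[...,0]>5)&(hsv[...,0]<18)&(hsv[...,1]>120)).astype(np.uint8)
n,l,st,c=cv2.connectedComponentsWithStats(m)
for i in range(1,n):
  if st[i,4]<300: continue
  v,u=np.nonzero(l==i); q=np.array([wonz(a,b,.021,p,R)[:2] for a,b in zip(u[::5],v[::5])])*1000
  print(st[i],cv2.minAreaRect(q.astype(np.float32)))
E
```

```text
t: 0.98
eef_pos: [0.1844, -0.5969, 0.2362]
tool_rot: [-3.141, -0.001, 1.541]
wrist_force: [0.0, -0.6, -0.7]
grip_width: 0.0878
t: 2.22
eef_pos: [0.5137, -0.345, 0.1882]
tool_rot: [-3.14, 0.0, 1.536]
wrist_force: [-0.5, -0.4, 0.1]
grip_width: 0.0879
[-3.14043491e+00  4.87280513e-04  1.53403568e+00] [ 0.51366843 -0.34497064  0.1881559 ]
[467   0  55  24 939] ((774.014404296875, -133.228271484375), (87.33796691894531, 28.155990600585938), 13.215795516967773)
[ 264  153   36   80 2611] ((515.2993774414062, -344.9837341308594), (80.15950012207031, 33.592586517333984), 86.7582778930664)
[518 256  42  31 325] ((879.0733642578125, -460.7076721191406), (13.234461784362793, 121.87378692626953), 62.824462890625)
```

View pics/w1.png

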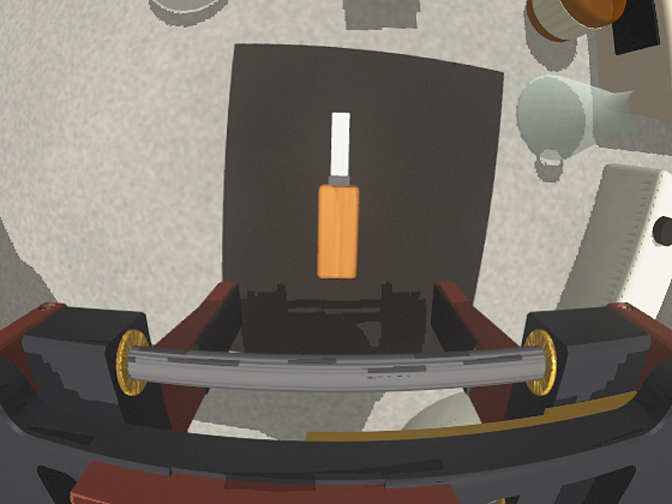

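The opener sits at about (337,230) in the wrist view, centred between the jaws. I'm descending to grip it.

```bash
python3 -m inch '{"xyz":[[0,0.01,0.47],[0,0,0.47],[0,0,0.47],[0,0,0.47],[0,0,0.47],[0,0,0.46],[0,0,0],[0,0,0],[0,0,0],[0,0,0],[0,0,0],[0,0,0]],"yaw":[0,0,0,0,0,0,0,0,0,0,0,0],"claw":[0,0,0,0,0,0,0,1,1,1,1,1]}' 25
python3 -m inch '{"xyz":[[0,0,0],[0,0,0],[0,0,-0.4],[0,0,-0.4],[0,0,-0.4],[0,0,-0.4],[0,0,0],[0,0,0]],"yaw":[0,0,0,0,0,0,0,0],"claw":[1,1,1,1,1,1,1,1]}'
python3 - <<'E'
from h import *
p,R=pose(); im,d=shot('wrist','w2.png',s=1.2); print(robot.sense()['tool_rot'],p)
E
```

```text
t: 3.78
eef_pos: [0.515, -0.3446, 0.0201]
tool_rot: [3.141, 0.0, 1.536]
wrist_force: [-0.2, -0.5, -0.4]
grip_width: 0.0413
t: 4.78
eef_pos: [0.5144, -0.3444, 0.1151]
tool_rot: [-3.141, -0.0, 1.535]
wrist_force: [-0.2, 0.2, -1.0]
grip_width: 0.0339
[-3.13997339e+00 -8.56758563e-04  1.53550135e+00] [ 0.51436941 -0.34443842  0.11506261]
```

View pics/w2.png

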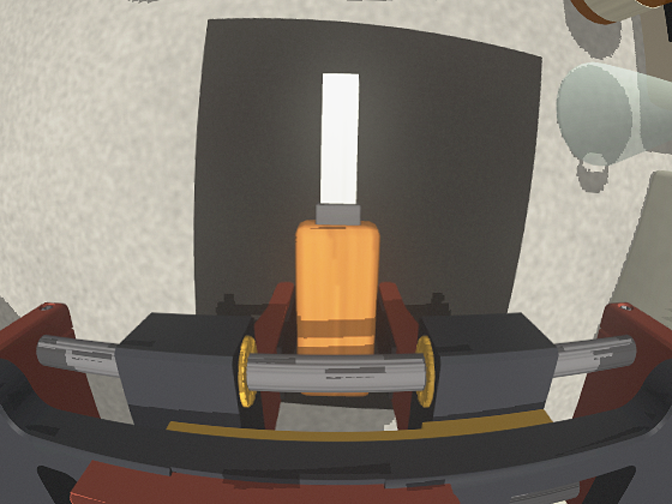

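```bash
cat >> h.py <<'E'
def wcloud(dep,p,R):
    c,f=cal('wrist'); v,u=np.mgrid[0:420,0:560]; x=u-c['cx']; y=v-c['cy']; r=np.hypot(x,y)+1e-9; a=r/f
    q=np.stack([x/r*np.tan(a)*dep,y/r*np.tan(a)*dep,dep],-1); T=np.array(c['tool_from_camera'])
    return (q@T[:3,:3].T+T[:3,3])@R.T+p
def blade(im,d,p,R):
    P=wcloud(d,p,R); L=(P-p)@R  # tool frame
    m=(im.min(2)>170)&(L[...,0]>.04)&(L[...,0]<.12)&(abs(L[...,1])<.015)&(abs(L[...,2])<.03)
    q=L[m]; k=np.polyfit(q[:,0],q[:,2],1); ky=np.polyfit(q[:,0],q[:,1],1)
    print('blade n',m.sum(),'x',np.percentile(q[:,0],[0.5,99.5]).round(4),'z slope deg',np.degrees(np.arctan(k[0])).round(2),'z(tip .098)',np.polyval(k,.098).round(4),'y slope deg',np.degrees(np.arctan(ky[0])).round(2),'y tip',np.polyval(ky,.098).round(4),'resid',np.std(q[:,2]-np.polyval(k,q[:,0])).round(4)); return P,L
E
python3 - <<'E'
from h import *
p,R=pose(); im,d=robot.read_camera('wrist'); P,L=blade(im,d,p,R)
for v in range(56,180,12): print(v,L[v,282].round(4),im[v,282])
E
```

```text
blade n 3168 x [0.0466 0.0981] z slope deg -0.0 z(tip .098) 0.0065 y slope deg 1.06 y tip 0.0025 resid 0.0007
56 [0.1238 0.0023 0.1121] [87 84 79]
68 [0.095  0.0017 0.0059] [247 247 247]
80 [0.0893 0.0018 0.0073] [247 247 247]
92 [0.0833 0.0017 0.0055] [247 247 246]
104 [0.0776 0.0018 0.0058] [247 247 246]
116 [0.072  0.0018 0.0074] [247 247 245]
128 [0.0662 0.0018 0.0075] [246 246 245]
140 [0.0605 0.0018 0.0061] [246 246 244]
152 [0.0547 0.0018 0.007 ] [245 245 243]
164 [0.049  0.0018 0.0062] [245 245 242]
176 [0.0438 0.0018 0.0026] [138 133 131]
```

```bash
python3 -m inch '{"xyz":[[0,0,0],[0.34,0.24,0.15],[0.34,0.24,0.15],[0.34,0.24,0.15],[0.34,0.24,0.185],[0,0,0],[0,0,0]],"yaw":[-5.4,0,0,0,0,0,0],"claw":[1,1,1,1,1,1,1]}'
python3 - <<'E'
from h import *
p,R=pose(); im,d=shot('wrist','w3.png',s=1.2); print(robot.sense()['tool_rot'],p); P,L=blade(im,d,p,R)
np.savez('w3.npz',im=im,d=d,p=p,R=R)
m=(abs(P[...,2]-.117)<.005)&(P[...,1]>-.2); q=P[m][:,:2]*1000; print('cover top',cv2.minAreaRect(q.astype(np.float32)),m.sum())
m=(abs(P[...,2]-.066)<.005)&(P[...,1]>-.2)&(abs(P[...,0]-.56)<.05)&(P[...,1]<-.12);q=P[m]*1000; print('ledge',m.sum(),cv2.minAreaRect(q[:,:2].astype(np.float32)),np.median(q[:,2]))
E
```

```text
t: 5.75
eef_pos: [0.5669, -0.2606, 0.0774]
tool_rot: [-3.14, 0.0, 1.629]
wrist_force: [-0.2, 0.5, -0.9]
grip_width: 0.0339
[-3.14086528e+00  6.10519449e-04  1.62846265e+00] [ 0.5669327  -0.2606205   0.07743303]
blade n 3184 x [0.0466 0.1148] z slope deg 0.31 z(tip .098) 0.0066 y slope deg 1.25 y tip 0.0026 resid 0.0007
cover top ((0.0, 0.0), (0.0, 0.0), 0.0) 0
ledge 4566 ((565.0390625, -163.5060272216797), (66.12931060791016, 73.35076904296875), 3.7911808490753174) 66.65529024630794
```

View pics/w3.png

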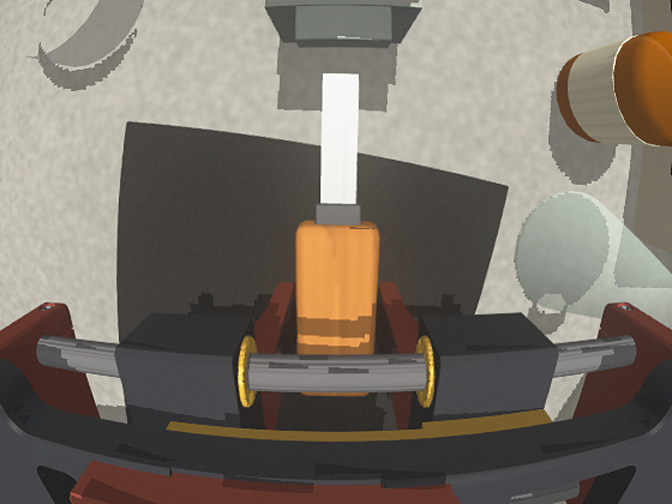

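The blade is level and ahead of the ledge. The ledge's outer edge is at row 45, columns 278–390, and the blade tip is at (340,73). I'll measure both in tool axes.

```bash
python3 - <<'E'
from h import *
z=np.load('w3.npz'); im,d,p,R=[z[k] for k in('im','d','p','R')]; P=wcloud(d,p,R); L=(P-p)@R
for v in range(0,48,4): 
  print(v,'c',L[v,280].round(4),im[v,280], 'row pts y', [ (u,L[v,u].round(3).tolist()) for u in (228,240,320,335)] if v in(8,16,24) else '')
m=(abs(P[...,2]-.0665)<.004)&(L[...,0]>.105)&(L[...,0]<.15)&(abs(L[...,1])<.04)&(np.mgrid[0:420,0:560][0]<45)
q=L[m]*1000; r=cv2.minAreaRect(q[:,:2].astype(np.float32)); print(m.sum(),r,np.median(q[:,2])); print(cv2.boxPoints(r).round(1))
E
```

```text
0 c [0.1317 0.0007 0.0102] [116 123 115] row pts y 
4 c [0.1298 0.0007 0.0111] [ 99 101  96] row pts y 
8 c [0.1272 0.0007 0.0102] [115 119 112] row pts y [(228, [0.13, -0.026, 0.016]), (240, [0.13, -0.02, 0.016]), (320, [0.128, 0.021, 0.011]), (335, [0.131, 0.029, 0.017])]
12 c [0.1258 0.0007 0.0122] [115 119 113] row pts y 
16 c [0.123  0.0007 0.0108] [118 123 115] row pts y [(228, [0.131, -0.028, 0.03]), (240, [0.13, -0.021, 0.03]), (320, [0.123, 0.02, 0.01]), (335, [0.131, 0.031, 0.03])]
20 c [0.1208 0.0007 0.0106] [120 125 117] row pts y 
24 c [0.1188 0.0007 0.0112] [119 124 116] row pts y [(228, [0.141, -0.036, 0.077]), (240, [0.131, -0.023, 0.046]), (320, [0.119, 0.02, 0.011]), (335, [0.13, 0.033, 0.042])]
28 c [0.1169 0.0007 0.012 ] [119 123 116] row pts y 
32 c [0.1147 0.0007 0.0117] [92 95 90] row pts y 
36 c [0.1141 0.0007 0.0172] [81 84 79] row pts y 
40 c [0.1277 0.0007 0.0764] [127 125 116] row pts y 
44 c [0.1252 0.0007 0.0783] [124 123 115] row pts y 
3220 ((123.72767639160156, 3.6027965545654297), (66.12664031982422, 20.016246795654297), 89.5631103515625) 11.102930307439397
[[113.5 -29.4]
 [133.5 -29.5]
 [134.   36.6]
 [114.   36.7]]
```

```bash
python3 -m inch '{"xyz":[[0.15,0.017,0],[0.15,0,0],[0.15,0,0],[0.12,0,0],[0.1,0,0],[0.07,0,0],[0.06,0,0],[0,0,0]],"yaw":[0,0,0,0,0,0,0,0],"claw":[1,1,1,1,1,1,1,1]}'
```

```text
t: 6.8
eef_pos: [0.5658, -0.2116, 0.0779]
tool_rot: [-3.142, -0.0, 1.63]
wrist_force: [0.3, 0.5, -0.2]
grip_width: 0.0336
```

```bash
python3 -m inch '{"xyz":[[0,0,0.06],[0,0,0.06],[0.01,0,0.06],[0.01,0,0.06],[0,0,0]],"yaw":[0,0,0,0,0],"claw":[1,1,1,1,1]}'
python3 -m inch '{"xyz":[[0.015,0,0.06],[0.02,0,0.06],[0,0,0]],"yaw":[0,0,0],"claw":[1,1,1]}'
```

```text
t: 7.42
eef_pos: [0.5657, -0.2111, 0.0634]
tool_rot: [-3.141, 0.0, 1.629]
wrist_force: [-0.2, -2.5, 1.0]
grip_width: 0.0336
t: 7.8
eef_pos: [0.5656, -0.2092, 0.0563]
tool_rot: [3.141, 0.001, 1.629]
wrist_force: [-0.1, -4.1, 2.7]
grip_width: 0.034
```

```bash
python3 -m inch '{"xyz":[[0.0,0,0.06],[0.01,0,0.06],[0,0,0]],"yaw":[0,0,0],"claw":[1,1,1]}'
python3 -m inch '{"xyz":[[0.01,0,0.05],[0.01,0,0.05],[0,0,0]],"yaw":[0,0,0],"claw":[1,1,1]}'
python3 - <<'E'
from h import *
im,d=shot('scene','s2.png',(220,150,420,330),3.5)
P=cloud('scene',d); a=np.array([.554,-.007,0]); e=np.array([-.0593,.9982,0]); s=(P-a)@e; t=(P-a)@np.array([.9982,.0593,0])
for k in(-.112,-.06,0,.06,.112):
  m=(abs(s-k)<.006)&(abs(t)<.025)&(P[...,2]>.09); print(k,m.sum(),np.median(P[m][:,2]))
E
```

```text
t: 8.18
eef_pos: [0.5656, -0.2073, 0.049]
tool_rot: [-3.141, -0.001, 1.63]
wrist_force: [-0.9, -2.4, 3.4]
grip_width: 0.0337
t: 8.55
eef_pos: [0.5656, -0.2056, 0.0432]
tool_rot: [-3.142, -0.001, 1.631]
wrist_force: [-1.9, -0.2, 6.0]
grip_width: 0.0335
-0.112 65 0.12162828798085598
-0.06 77 0.12012629200317751
0 72 0.11919480354909333
0.06 82 0.11790636802067421
0.112 111 0.11592714500060597
```

View pics/s2.png

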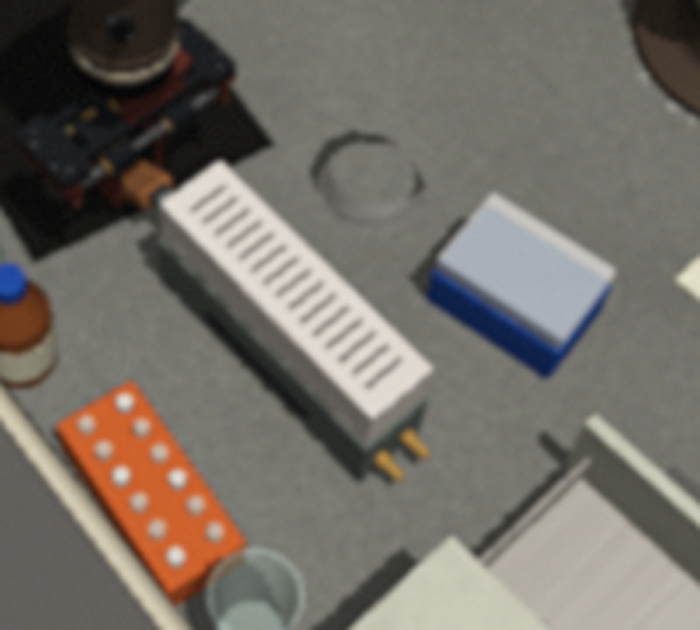

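The cover's notch end is about 4–5 mm up and the opener is under it. I'll press a bit further.

```bash
cat > lift.py <<'E'
from h import *
im,d=robot.read_camera('scene')
P=cloud('scene',d); a=np.array([.554,-.007,0]); e=np.array([-.0593,.9982,0]); s=(P-a)@e; t=(P-a)@np.array([.9982,.0593,0])
for k in(-.112,-.06,0,.06,.112):
  m=(abs(s-k)<.006)&(abs(t)<.025)&(P[...,2]>.09); print(k,m.sum(),np.median(P[m][:,2]).round(4))
E
python3 -m inch '{"xyz":[[0.01,0,0.05],[0.01,0,0.05],[0.01,0,0.05],[0,0,0]],"yaw":[0,0,0,0],"claw":[1,1,1,1]}'; python3 lift.py
```

```text
t: 9.1
eef_pos: [0.5658, -0.2045, 0.0366]
tool_rot: [3.141, 0.001, 1.63]
wrist_force: [-7.7, 1.7, 27.6]
grip_width: 0.0335
-0.112 64 0.1242
-0.06 73 0.1229
0 75 0.1204
0.06 80 0.1181
0.112 101 0.1165
```

```bash
python3 -m inch '{"xyz":[[0,0,-0.08],[-0.01,0,-0.08],[-0.02,0,-0.08],[-0.02,0,-0.08],[-0.03,0,-0.08],[0,0,0]],"yaw":[0,0,0,0,0,0],"claw":[1,1,1,1,1,1]}'; python3 lift.py
```

```text
t: 9.9
eef_pos: [0.5659, -0.2108, 0.0587]
tool_rot: [3.141, 0.001, 1.629]
wrist_force: [-0.3, -0.4, -1.9]
grip_width: 0.0338
-0.112 32 0.1488
-0.06 76 0.1426
0 79 0.134
0.06 84 0.1251
0.112 88 0.1179
```

The opener kept its tilt in the grip and lifted the cover's loose end with it. I'll go back down, loosen the grip so it can pivot level, then withdraw.

```bash
python3 -m inch '{"xyz":[[0.03,0,0.08],[0.02,0,0.08],[0.02,0,0.08],[0.01,0,0.06],[0,0,0]],"yaw":[0,0,0,0,0],"claw":[1,1,1,1,1]}'; python3 lift.py
python3 -m inch '{"xyz":[[0,0,0],[0,0,-0.04],[0,0,-0.04],[0,0,-0.04],[-0.01,0,-0.04],[-0.01,0,-0.04],[0,0,0]],"yaw":[0,0,0,0,0,0,0],"claw":[1,1,1,1,1,1,1]}' 3; python3 lift.py
```

```text
t: 10.58
eef_pos: [0.5652, -0.2046, 0.0397]
tool_rot: [-3.141, -0.0, 1.63]
wrist_force: [0.4, 0.4, -1.4]
grip_width: 0.0338
-0.112 64 0.1272
-0.06 74 0.1251
0 74 0.1229
0.06 79 0.1205
0.112 86 0.1181
t: 11.5
eef_pos: [0.5656, -0.2063, 0.0524]
tool_rot: [3.141, 0.0, 1.63]
wrist_force: [-0.7, 0.6, -0.6]
grip_width: 0.0337
-0.112 67 0.1241
-0.06 72 0.1231
0 75 0.1209
0.06 79 0.1182
0.112 92 0.1169
```

```bash
python3 -m inch '{"xyz":[[-0.01,0,-0.05],[-0.01,0,-0.05],[-0.01,0,-0.05],[-0.02,0,-0.05],[-0.02,0,-0.06],[-0.02,0,-0.06],[0,0,0]],"yaw":[0,0,0,0,0,0,0],"claw":[1,1,1,1,1,1,1]}' 3; python3 lift.py
python3 - <<'E'
from h import *
p,R=pose(); im,d=robot.read_camera('wrist'); blade(im,d,p,R)
E
```

```text
t: 12.42
eef_pos: [0.566, -0.2118, 0.0717]
tool_rot: [3.141, 0.0, 1.63]
wrist_force: [-0.6, -0.9, -1.1]
grip_width: 0.0339
-0.112 62 0.124
-0.06 72 0.1223
0 71 0.1199
0.06 81 0.1186
0.112 91 0.1163
blade n 1295 x [0.0467 0.068 ] z slope deg -9.06 z(tip .098) -0.0103 y slope deg 3.12 y tip 0.0029 resid 0.0006
```

Nearly level at 9°. I'll withdraw along the blade's axis.

```bash
python3 -m inch '{"xyz":[[0,0,-0.03],[-0.1,0,0.01],[-0.15,0,0.02],[-0.15,0,0.02],[-0.2,0,0.02],[-0.3,0,0],[0,0,0]],"yaw":[0,0,0,0,0,0,0],"claw":[1,1,1,1,1,1,1]}' 10; python3 lift.py
python3 - <<'E'
from h import *
p,R=pose(); print(p);im,d=robot.read_camera('wrist'); blade(im,d,p,R)
E
```

```text
t: 13.4
eef_pos: [0.5685, -0.2682, 0.0688]
tool_rot: [-3.141, 0.001, 1.627]
wrist_force: [-0.6, 0.7, -1.4]
grip_width: 0.0338
-0.112 67 0.1239
-0.06 72 0.1226
0 78 0.1203
0.06 84 0.1187
0.112 90 0.1163
[ 0.56869924 -0.26659704  0.06879531]
blade n 3719 x [0.0467 0.0973] z slope deg -9.02 z(tip .098) -0.0103 y slope deg -0.13 y tip 0.0006 resid 0.0007
```

```bash
python3 -m inch '{"xyz":[[0,0,0],[-0.4,0.143,0.1],[-0.4,0.143,0.1],[-0.4,0.143,0.16],[-0.375,0.143,0.2],[0,0,0],[0,0,0.1],[0,0,0.1],[0,0,0.04],[0,0,0],[0,0,0],[0,0,0]],"yaw":[8,0,0,0,0,0,0,0,0,0,0,0],"claw":[1,1,1,1,1,1,1,1,1,1,1,1]}' 6
python3 -m inch '{"xyz":[[0,0,0],[0,0,0],[0,0,0],[0,0,-0.3],[0,0,-0.6],[0,0,-0.8],[0,0,-0.9],[0,0,-0.9],[0,0,0]],"yaw":[0,0,0,0,0,0,0,0,0],"claw":[0,0,0,0,0,0,0,0,0]}'
python3 - <<'E'
from h import *
p,R=pose(); print(p);im,d=shot('wrist','w4.png',s=1.2)
hsv=cv2.cvtColor(im,cv2.COLOR_RGB2HSV); m=((hsv[...,0]>5)&(hsv[...,0]<18)&(hsv[...,1]>120)).astype(np.uint8)
n,l,st,c=cv2.connectedComponentsWithStats(m)
for i in range(1,n):
  if st[i,4]<300: continue
  v,u=np.nonzero(l==i); q=np.array([wonz(a,b,.021,p,R)[:2] for a,b in zip(u[::5],v[::5])])*1000
  print(st[i],cv2.minAreaRect(q.astype(np.float32)))
E
python3 lift.py
```

```text
t: 15.0
eef_pos: [0.5955, -0.3626, 0.0211]
tool_rot: [3.142, 0.0, 1.49]
wrist_force: [-0.3, 0.8, -0.5]
grip_width: 0.034
t: 16.12
eef_pos: [0.598, -0.3632, 0.2383]
tool_rot: [3.132, 0.004, 1.49]
wrist_force: [-0.9, 0.4, -0.7]
grip_width: 0.0875
[ 0.59798349 -0.36317506  0.23832355]
[ 261  148   30   69 2005] ((596.4357299804688, -361.8533020019531), (79.2905502319336, 32.671512603759766), 85.31537628173828)
-0.112 63 0.1237
-0.06 75 0.1223
0 73 0.1199
0.06 77 0.118
0.112 89 0.1167
```

View pics/w4.png

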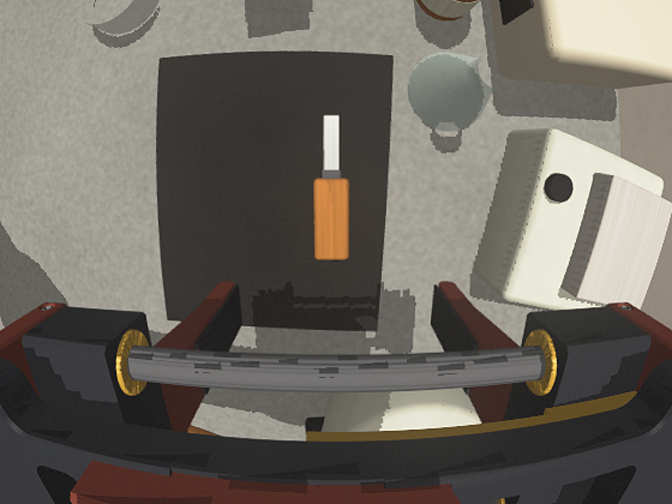

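The opener lies flat on the far half of the mat, at about (332,220). Next, the cover.

```bash
python3 -m inch '{"xyz":[[0,0,0],[0.853,-0.054,0.1],[0.853,-0.054,0.1],[0.853,-0.054,0.1],[0.853,-0.054,0.1],[0.853,-0.054,0.2],[0.853,-0.054,0.3],[0.853,-0.054,0.3],[0,0,0],[0,0,0]],"yaw":[-8,0,0,0,0,0,0,0,0,0],"claw":[0,0,0,0,0,0,0,0,0,0]}'
python3 - <<'E'
from h import *
p,R=pose(); print(p,robot.sense()['tool_rot']);im,d=robot.read_camera('wrist'); P=wcloud(d,p,R); L=(P-p)@R
m=(abs(P[...,2]-.120)<.008)&(abs(L[...,1])<.05)&(L[...,0]>.0)&(L[...,0]<.13); q=L[m]*1000; r=cv2.minAreaRect(q[:,:2].astype(np.float32)); print(m.sum(),r,cv2.boxPoints(r).round(1).tolist())
E
```

```text
t: 17.48
eef_pos: [0.5514, -0.0066, 0.1583]
tool_rot: [-3.14, 0.0, 1.63]
wrist_force: [0.3, -0.8, -0.4]
grip_width: 0.0876
[ 0.55135115 -0.00662882  0.15825488] [-3.13996257e+00  3.84465458e-04  1.62997510e+00]
20509 ((58.461402893066406, 4.204767227172852), (62.43933868408203, 117.12023162841797), 89.77420043945312) [[-0.20000000298023224, -26.799999237060547], [116.9000015258789, -27.200000762939453], [117.0999984741211, 35.20000076293945], [0.0, 35.70000076293945]]
```

```bash
python3 -m inch '{"xyz":[[0,0.07,0],[0,0,0.3],[0,0,0.3],[0,0,0.27],[0,0,0.2],[0,0,0],[0,0,0],[0,0,0],[0,0,0],[0,0,0],[0,0,0]],"yaw":[0,0,0,0,0,0,0,0,0,0,0],"claw":[0,0,0,0,0,0,0,1,1,1,1]}' 20
python3 -m inch '{"xyz":[[0,0,0],[0,0,-0.15],[0,0,-0.25],[0,0,-0.35],[0,0,-0.35],[0,0,-0.35],[0,0,0]],"yaw":[0,0,0,0,0,0,0],"claw":[1,1,1,1,1,1,1]}' 25
python3 - <<'E'
from h import *
im,d=shot('scene','s3.png',(200,100,440,330),3.2)
E
```

```text
t: 18.9
eef_pos: [0.5553, -0.006, 0.0949]
tool_rot: [-3.14, 0.0, 1.629]
wrist_force: [-4.3, -0.2, 5.4]
grip_width: 0.0621
t: 19.77
eef_pos: [0.5575, -0.0057, 0.1835]
tool_rot: [3.137, 0.0, 1.63]
wrist_force: [-0.7, -0.4, -2.2]
grip_width: 0.0618
```

View pics/s3.png

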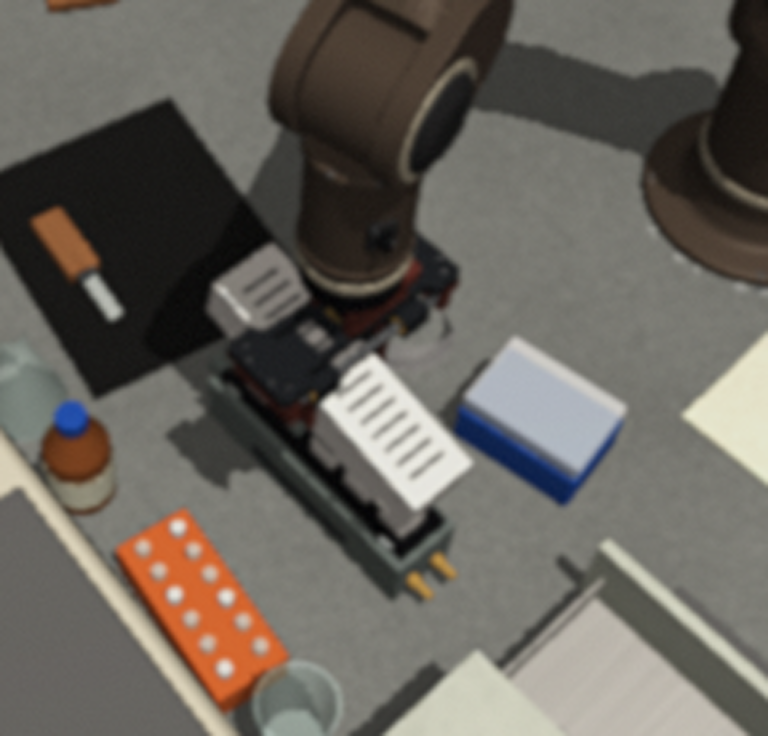

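```bash
python3 -m inch '{"xyz":[[0,0,0],[-0.686,-0.099,0],[-0.686,-0.099,0],[-0.686,-0.099,0],[-0.686,-0.099,0],[-0.686,-0.099,0],[-0.686,-0.099,0],[-0.686,-0.099,0],[-0.686,-0.099,0],[0,0,0],[0,0,0]],"yaw":[10.3,0,0,0,0,0,0,0,0,0,0],"claw":[1,1,1,1,1,1,1,1,1,1,1]}'
python3 -m inch '{"xyz":[[0,0,0.4],[0,0,0.5],[0,0,0.5],[0,0,0.4],[0,0,0.3],[0,0,0.2],[0,0,0.1],[0,0,0]],"yaw":[0,0,0,0,0,0,0,0],"claw":[1,1,1,1,1,1,1,1]}'
```

```text
t: 21.2
eef_pos: [0.469, -0.3263, 0.1808]
tool_rot: [-3.141, -0.001, 1.45]
wrist_force: [0.4, 0.6, -1.6]
grip_width: 0.0619
t: 22.2
eef_pos: [0.4694, -0.3268, 0.0378]
tool_rot: [3.141, -0.0, 1.45]
wrist_force: [0.1, -1.0, -1.5]
grip_width: 0.0624
```

```bash
python3 -m inch '{"xyz":[[0,0,0.07],[0,0,0.05],[0,0,0.03],[0,0,0]],"yaw":[0,0,0,0],"claw":[1,1,1,1]}'
python3 -m inch '{"xyz":[[0,0,0],[0,0,0],[0,0,0],[0,0,0],[0,0,-0.2],[0,0,-0.5],[0,0,-0.9],[0,0,-0.9],[0,0,-0.5]],"yaw":[0,0,0,0,0,0,0,0,0],"claw":[0,0,0,0,0,0,0,0,0]}'
```

```text
t: 22.7
eef_pos: [0.4694, -0.3273, 0.0297]
tool_rot: [3.141, 0.001, 1.45]
wrist_force: [-1.9, -1.2, 10.7]
grip_width: 0.0617
t: 23.82
eef_pos: [0.47, -0.3273, 0.2128]
tool_rot: [3.138, 0.002, 1.45]
wrist_force: [0.2, -0.7, -1.8]
grip_width: 0.0879
```

```bash
python3 - <<'E'
from h import *
im,d=shot('top','t2.png',(185,160,415,275),3.4); np.savez('t2.npz',im=im,d=d); P=cloud('top',d)
m=(im.min(2)>150)&(P[...,2]>.04)&(P[...,2]<.07)&(P[...,1]<-.19)&(P[...,0]<.56); 
if m.sum(): print('cover',m.sum(),cv2.minAreaRect((P[m][:,:2]*1000).astype(np.float32)),np.percentile(P[m][:,2],[5,50,95]))
a=np.array([.554,-.007]); 
e=np.array([-.0593,.9982]); s=(P[...,:2]-a)@e; t=(P[...,:2]-a)@np.array([.9982,.0593])
for k in(-80,-38,4,46,88):
  for w in(.003,.012):
    m=(abs(s-k/1000)<w)&(abs(t)<w); print(k,w,m.sum(),np.median(P[m][:,2]).round(4),np.percentile(P[m][:,2],[90]).round(4),im[m].mean(0).round())
E
```

```text
cover 558 ((474.4693603515625, -265.13494873046875), (115.15005493164062, 58.67569351196289), 83.29268646240234) [0.049349   0.05433511 0.05985346]
-80 0.003 3 0.1116 [0.1117] [175. 175. 172.]
-80 0.012 60 0.1047 [0.1107] [113. 111. 108.]
-38 0.003 4 0.0446 [0.0509] [104. 109. 102.]
-38 0.012 58 0.0442 [0.0472] [90. 94. 89.]
4 0.003 4 0.1111 [0.113] [161. 161. 160.]
4 0.012 58 0.1056 [0.1094] [117. 114. 111.]
46 0.003 4 0.1067 [0.1102] [168. 168. 168.]
46 0.012 62 0.1048 [0.1087] [117. 114. 111.]
88 0.003 4 0.1134 [0.1148] [174. 174. 176.]
88 0.012 62 0.1049 [0.1126] [116. 113. 110.]
```

View pics/t2.png

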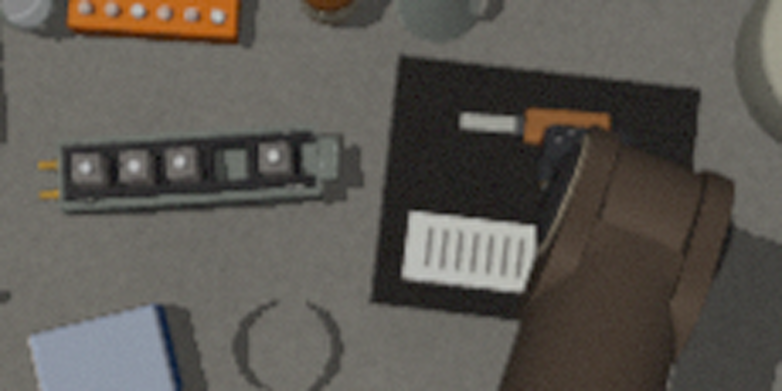

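The cover lies flat on the mat (top 54 mm, as expected). Cartridges stand at −80, 4, 46 and 88, and pocket −38 is empty. I'll check the pins from close by.

```bash
python3 -m inch '{"xyz":[[0,0,0],[0.81,0.29,-0.1],[0.81,0.29,-0.1],[0.81,0.29,-0.1],[0.81,0.29,0],[0.81,0.29,0],[0.81,0.29,0],[0,0,0],[0,0,0],[0,0,0]],"yaw":[-10.3,0,0,0,0,0,0,0,0,0],"claw":[0,0,0,0,0,0,0,0,0,0]}'
python3 - <<'E'
from h import *
p,R=pose(); print(p);im,d=shot('wrist','w5.png',(130,0,430,300),2); P=wcloud(d,p,R); np.savez('w5.npz',im=im,d=d,p=p,R=R)
m=(abs(P[...,2]-.105)<.013)&(abs(P[...,0]-.555)<.05)&(abs(P[...,1])<.14)
n,l,st,c=cv2.connectedComponentsWithStats(m.astype(np.uint8))
for i in range(1,n):
  if st[i,4]<100: continue
  q=P[l==i]; z=q[:,2]; cap=q[abs(z-.104)<.003]; r=cv2.minAreaRect((cap[:,:2]*1000).astype(np.float32)); k=np.hypot(*(q[:,:2]-np.array(r[0])/1000).T)<.0035
  print(st[i],np.round(r[0],1),np.round(r[1],1),round(r[2],1),'pin z',np.median(z[k]).round(4),'cap',np.median(cap[:,2]).round(4))
E
```

```text
t: 25.12
eef_pos: [0.5559, -0.0315, 0.2268]
tool_rot: [-3.141, 0.001, 1.627]
wrist_force: [0.5, 0.2, -0.0]
grip_width: 0.0878
[ 0.55587429 -0.03150586  0.22681473]
[ 264   59   33   33 1043] [550.3  78.5] [26.5 26.9] 3.3 pin z 0.1112 cap 0.1042
[ 265  109   32   32 1018] [553.1  36.4] [25.8 26.1] 3.2 pin z 0.1049 cap 0.1043
[ 264  157   33   33 1031] [555.1  -5. ] [27.2 26.6] 3.8 pin z 0.1113 cap 0.1042
[266 247  30  32 872] [560.6 -89. ] [26.5 27. ] 3.9 pin z 0.1115 cap 0.1042
```

View pics/w5.png

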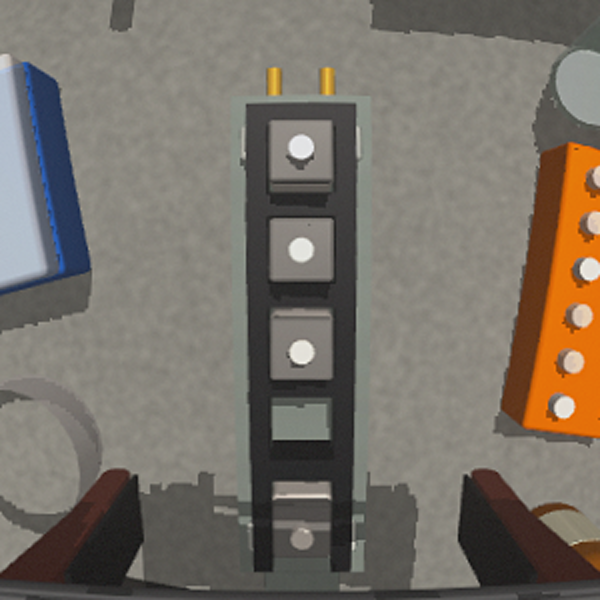

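Pins are up at (550,78), (555,−5) and (561,−89) mm. The flush pin is at (553,36). I'll check the heights around the cabinet's front, then take the first cartridge.

```bash
python3 -m inch '{"xyz":[[0.22,0,0.3],[0.22,0.01,0.3],[0,0,0.35],[0,0,0.35],[0,0,0.35],[0,0,0.33],[0,0,0.2],[0,0,0],[0,0,0],[0,0,0],[0,0,0],[0,0,0]],"yaw":[0,0,0,0,0,0,0,0,0,0,0,0],"claw":[0,0,0,0,0,0,0,0,1,1,1,1]}' 25
python3 - <<'E'
from h import *
z=np.load('top1.npz'); P=cloud('top',z['d'])
m=(P[...,0]>.4)&(P[...,0]<.66)&(P[...,1]>.18)&(P[...,1]<.46)&(P[...,2]>.112); print(m.sum(),P[m].min(0),P[m].max(0))
for y in(.27,.32,.40): 
  q=P[(abs(P[...,1]-y)<.004)&(P[...,0]>.4)&(P[...,0]<.64)]; q=q[np.argsort(q[:,0])]; print(y,[(int(a*1000),int(b*1000)) for a,b in q[::6][:,[0,2]]])
E
```

```text
t: 26.68
eef_pos: [0.5554, -0.0034, 0.0963]
tool_rot: [3.141, 0.0, 1.63]
wrist_force: [0.1, 0.2, -1.1]
grip_width: 0.0515
54 [0.57565854 0.21053435 0.11200991] [0.65235565 0.44243882 0.11541206]
0.27 [(402, 4), (408, 4), (415, -5), (418, -2), (423, 93), (426, 83), (429, 92), (436, 81), (447, 16), (453, 16), (463, 12), (469, 13), (476, 18), (485, 17), (495, 22), (504, 22), (511, 18), (518, 18), (524, 14), (531, 12), (540, 17), (550, 16), (560, 21), (567, 13), (573, 14), (580, 9), (584, 9), (588, 106), (592, 100), (595, 100), (604, 100), (609, 107), (616, 105), (625, 107), (628, 102), (637, 107)]
0.32 [(402, -1), (408, 2), (414, 88), (423, 93), (426, 88), (440, 14), (447, 13), (453, 14), (463, 15), (470, 10), (479, 16), (486, 12), (498, 16), (505, 11), (515, 18), (521, 12), (531, 14), (537, 18), (547, 21), (553, 20), (563, 17), (570, 13), (577, 12), (582, 102), (585, 102), (591, 106), (597, 106), (606, 108), (613, 101), (619, 105), (628, 104), (635, 100)]
0.4 [(402, 3), (412, -1), (420, 88), (434, 16), (441, 8), (450, 18), (454, 10), (463, 16), (473, 16), (482, 16), (489, 16), (498, 21), (506, 9), (515, 19), (524, 19), (531, 16), (538, 9), (547, 18), (557, 13), (567, 19), (573, 104), (576, 106), (580, 100), (585, 111), (594, 108), (600, 113), (606, 108), (610, 103), (619, 108), (626, 104), (632, 104)]
```

```bash
python3 -m inch '{"xyz":[[0,0,0],[0,0,0],[0,0,-0.2],[0,0,-0.3],[0,0,-0.4],[0,0,-0.4],[0,0,-0.37],[0,0,0]],"yaw":[0,0,0,0,0,0,0,0],"claw":[1,1,1,1,1,1,1,1]}'
python3 -m inch '{"xyz":[[0.745,-0.088,0],[0.745,-0.088,0],[0.745,-0.088,0],[0.745,-0.088,0],[0.745,-0.088,0],[0.745,-0.088,0],[0,0,0],[0,0,0]],"yaw":[0,0,0,0,0,0,0,0],"claw":[1,1,1,1,1,1,1,1]}'
python3 - <<'E'
from h import *
p,R=pose(); im,d=shot('wrist','w6.png',s=1.2); P=wcloud(d,p,R); m=(abs(P[...,2]-.09)<.006)&(P[...,1]>.2)&(P[...,0]<.5); print(p,m.sum()); 
if m.sum()>5: print(cv2.minAreaRect((P[m][:,:2]*1000).astype(np.float32)))
E
```

```text
t: 27.68
eef_pos: [0.5565, -0.0031, 0.1988]
tool_rot: [3.137, 0.0, 1.63]
wrist_force: [0.2, -0.1, -0.8]
grip_width: 0.028
t: 28.68
eef_pos: [0.5076, 0.2619, 0.1955]
tool_rot: [-3.141, 0.001, 1.63]
wrist_force: [-1.0, -0.5, -0.7]
grip_width: 0.028
[0.50762534 0.26186827 0.19550205] 5561
((425.1039733886719, 318.75933837890625), (24.647485733032227, 223.9475555419922), 4.712395668029785)
```

View pics/w6.png

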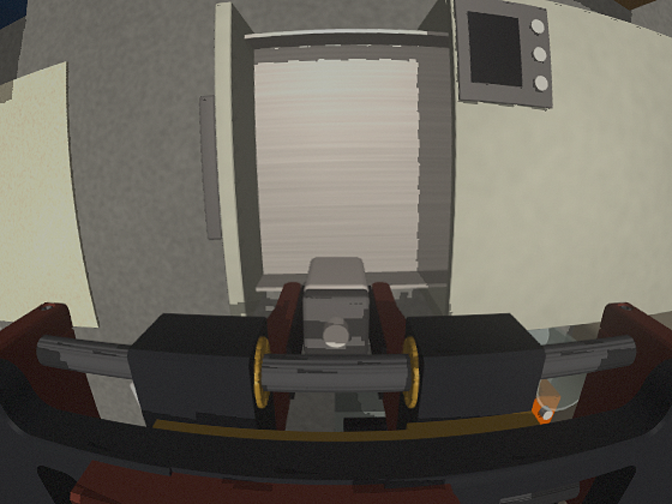

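The cartridge is held over the drawer at about (335,300), inside its right wall. Lowering it.

```bash
python3 -m inch '{"xyz":[[0,0,0.4],[0,0,0.5],[0,0,0.45],[0,0,0.35],[0,0,0.25],[0,0,0.13],[0,0,0.04],[0,0,0]],"yaw":[0,0,0,0,0,0,0,0],"claw":[1,1,1,1,1,1,1,1]}'
python3 -m inch '{"xyz":[[0,0,0],[0,0,0],[0,0,0],[0,0,-0.3],[0,0,-0.7],[0,0,-0.7],[0,0,-0.6],[0,0,0]],"yaw":[0,0,0,0,0,0,0,0],"claw":[0.5,0.5,0.5,0.5,0.3,0,0,0]}'
python3 - <<'E'
from h import *
print(rel([.5503,.0785,.2]),rel([.5606,-.089,.2]),rel([.5503,.0785,.096]))
E
```

```text
t: 29.72
eef_pos: [0.5081, 0.2627, 0.0694]
tool_rot: [3.141, -0.0, 1.63]
wrist_force: [-0.5, -0.4, -0.7]
grip_width: 0.0277
t: 30.72
eef_pos: [0.5091, 0.2637, 0.2112]
tool_rot: [3.136, -0.002, 1.63]
wrist_force: [-0.3, 0.2, -0.7]
grip_width: 0.0805
[-3.12299636  0.50183101  0.1820146 ] [-5.91991927  0.50875112  0.17518946] [-3.12725171  0.49144406  1.91531159]
```

```bash
python3 -m inch '{"xyz":[[-0.625,0.1,0],[-0.625,0.1,0],[-0.625,0.1,0],[-0.625,0.1,0],[-0.625,0.09,0.1],[0,0,0.4],[0,0,0.45],[0,0,0.45],[0,0,0.35],[0,0,0.16],[0,0,0]],"yaw":[0,0,0,0,0,0,0,0,0,0,0],"claw":[0,0,0,0,0,0,0,0,0,0,0]}'
python3 -m inch '{"xyz":[[0,0,0],[0,0,0],[0,0,0],[0,0,0],[0,0,0],[0,0,0],[0,0,0],[0,0,-0.2],[0,0,-0.4],[0,0,-0.5],[0,0,-0.55],[0,0,0]],"yaw":[0,0,0,0,0,0,0,0,0,0,0,0],"claw":[1,1,1,1,1,1,1,1,1,1,1,1]}'
python3 - <<'E'
from h import *
print(rel([.4979,.3824,.068]))
E
```

```text
t: 32.1
eef_pos: [0.5478, 0.0771, 0.092]
tool_rot: [-3.14, 0.0, 1.63]
wrist_force: [0.2, 0.4, -0.6]
grip_width: 0.0877
t: 33.6
eef_pos: [0.5493, 0.0776, 0.1942]
tool_rot: [3.137, -0.0, 1.63]
wrist_force: [0.5, -0.2, -0.1]
grip_width: 0.0277
[ 5.12209582 -0.5643099   2.10214192]
```

```bash
python3 -m inch '{"xyz":[[0.853,-0.094,0],[0.853,-0.094,0],[0.853,-0.094,0],[0.853,-0.094,0],[0.853,-0.094,0],[0.853,-0.094,0],[0,0,0],[0,0,0.3],[0,0,0.45],[0,0,0.45],[0,0,0.4],[0,0,0.2]],"yaw":[0,0,0,0,0,0,0,0,0,0,0,0],"claw":[1,1,1,1,1,1,1,1,1,1,1,1]}'
python3 -m inch '{"xyz":[[0,0,0.2],[0,0,0.14],[0,0,0]],"yaw":[0,0,0],"claw":[1,1,1]}'
python3 -m inch '{"xyz":[[0,0,0],[0,0,0],[0,0,0],[0,0,-0.3],[0,0,-0.7],[0,0,-0.7],[0,0,-0.6],[0,0,0]],"yaw":[0,0,0,0,0,0,0,0],"claw":[0.5,0.5,0.5,0.5,0.3,0,0,0]}'
python3 - <<'E'
from h import *
print(rel([.5608,-.089,.096]))
E
```

```text
t: 35.1
eef_pos: [0.4962, 0.3786, 0.0806]
tool_rot: [-3.139, 0.003, 1.627]
wrist_force: [0.3, -0.7, 0.2]
grip_width: 0.0281
t: 35.48
eef_pos: [0.4966, 0.3817, 0.063]
tool_rot: [3.141, -0.0, 1.63]
wrist_force: [-0.4, -0.4, -0.1]
grip_width: 0.0277
t: 36.48
eef_pos: [0.4974, 0.3832, 0.2056]
tool_rot: [3.136, -0.004, 1.63]
wrist_force: [0.7, -0.0, -0.2]
grip_width: 0.0804
[-7.92512514  0.57989071  1.79969021]
```

```bash
python3 -m inch '{"xyz":[[-0.79,0.058,0],[-0.79,0.058,0],[-0.79,0.058,0],[-0.79,0.058,0],[-0.79,0.058,0],[-0.79,0.058,0],[-0.79,0.058,0],[-0.79,0.058,0],[-0.79,0.058,0],[-0.79,0.058,0],[0,0,0],[0,0,0]],"yaw":[0,0,0,0,0,0,0,0,0,0,0,0],"claw":[0,0,0,0,0,0,0,0,0,0,0,0]}'
python3 - <<'E'
from h import *
print(rel([.5608,-.089,.096]))
E
```

```text
t: 37.98
eef_pos: [0.5586, -0.0888, 0.2007]
tool_rot: [-3.141, -0.001, 1.63]
wrist_force: [-0.6, 0.4, 0.6]
grip_width: 0.088
[-0.00666441  0.03688014  1.74580019]
```

```bash
python3 -m inch '{"xyz":[[0,0.03,0.35],[0,0,0.45],[0,0,0.45],[0,0,0.3],[0,0,0.19],[0,0,0],[0,0,0]],"yaw":[0,0,0,0,0,0,0],"claw":[0,0,0,0,0,0,0]}'
python3 -m inch '{"xyz":[[0,0,0],[0,0,0],[0,0,0],[0,0,0],[0,0,0],[0,0,0],[0,0,0],[0,0,-0.2],[0,0,-0.4],[0,0,-0.5],[0,0,-0.6],[0,0,0]],"yaw":[0,0,0,0,0,0,0,0,0,0,0,0],"claw":[1,1,1,1,1,1,1,1,1,1,1,1]}'
python3 - <<'E'
from h import *
print(rel([.5028,.3226,.068]))
E
```

```text
t: 38.85
eef_pos: [0.5613, -0.0892, 0.0973]
tool_rot: [3.14, 0.0, 1.63]
wrist_force: [0.4, -0.4, 0.8]
grip_width: 0.0878
t: 40.35
eef_pos: [0.5625, -0.0893, 0.2021]
tool_rot: [3.136, 0.001, 1.63]
wrist_force: [0.4, 0.6, -0.3]
grip_width: 0.0281
[ 6.91403782 -0.60192005  2.22246602]
```

```bash
python3 -m inch '{"xyz":[[0.768,-0.067,0],[0.768,-0.067,0],[0.768,-0.067,0],[0.768,-0.067,0],[0.768,-0.067,0],[0.768,-0.067,0],[0.768,-0.067,0],[0.768,-0.067,0],[0.768,-0.067,0],[0,0,0],[0,0,0]],"yaw":[0,0,0,0,0,0,0,0,0,0,0],"claw":[1,1,1,1,1,1,1,1,1,1,1]}'
python3 - <<'E'
from h import *
print(rel([.5028,.3226,.068]),robot.sense()['grip_width'])
im,d=shot('scene','s4.png',(290,200,520,420),3)
E
```

```text
t: 41.72
eef_pos: [0.5, 0.3217, 0.1977]
tool_rot: [-3.141, 0.001, 1.63]
wrist_force: [0.1, -0.1, -0.4]
grip_width: 0.0274
[0.01451562 0.0497364  2.16228672] 0.027441844326511294
```

View pics/s4.png

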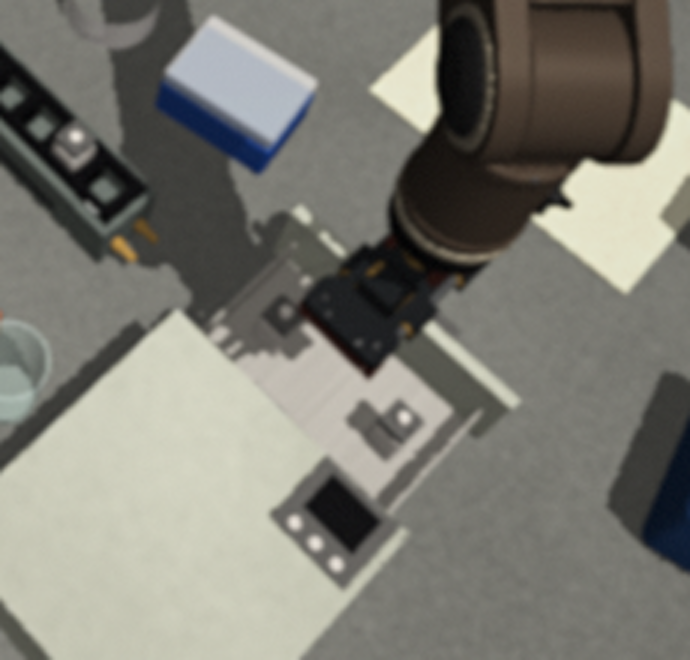

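Two cartridges stand in the drawer at (285,315) and (400,415), and the flush one is still in its pocket at (75,140). I'll place the third between the two.

```bash
python3 -m inch '{"xyz":[[0,0.05,0.4],[0,0,0.5],[0,0,0.45],[0,0,0.35],[0,0,0.25],[0,0,0.13],[0,0,0.06],[0,0,0]],"yaw":[0,0,0,0,0,0,0,0],"claw":[1,1,1,1,1,1,1,1]}'
python3 -m inch '{"xyz":[[0,0,0],[0,0,0],[0,0,0],[0,0,-0.3],[0,0,-0.7],[0,0,-0.7],[0,0,-0.6],[0,0,0]],"yaw":[0,0,0,0,0,0,0,0],"claw":[0.5,0.5,0.5,0.5,0.5,0.7,1,1]}'
python3 - <<'E'
from h import *
print(rel([.375,.3105,.07]))
E
```

```text
t: 42.78
eef_pos: [0.5034, 0.3227, 0.0704]
tool_rot: [3.141, -0.0, 1.63]
wrist_force: [1.0, -1.0, -0.8]
grip_width: 0.0279
t: 43.78
eef_pos: [0.5044, 0.3241, 0.2126]
tool_rot: [3.136, -0.003, 1.63]
wrist_force: [0.7, -0.1, -0.4]
grip_width: 0.0178
[-0.1063492  -2.18055451  2.36375985]
```

```bash
python3 -m inch '{"xyz":[[0,0,0],[0,-0.55,0],[0,-0.55,0],[0,-0.55,0],[-0.03,-0.53,0],[0,0,0.4],[0,0,0.5],[0,0,0.5],[0,0,0.45],[0,0,0.3],[0,0,0.17],[0,0,0]],"yaw":[-1.3,0,0,0,0,0,0,0,0,0,0,0],"claw":[1,1,1,1,1,1,1,1,1,1,1,1]}'
python3 - <<'E'
from h import *
im,d=shot('scene','s5.png',(290,200,520,420),3)
P=cloud('scene',d); m=(abs(P[...,2]-.088)<.006)&(P[...,1]>.2)&(P[...,0]<.47)&(P[...,1]<.44)&(im.min(2)>110); print(m.sum(),cv2.minAreaRect((P[m][:,:2]*1000).astype(np.float32)))
E
```

```text
t: 45.28
eef_pos: [0.3727, 0.3101, 0.0685]
tool_rot: [-3.141, 0.001, 1.653]
wrist_force: [-0.6, -0.0, 0.0]
grip_width: 0.0008
343 ((428.4618835449219, 318.0657958984375), (16.69850730895996, 229.7479248046875), 5.417338848114014)
```

View pics/s5.png

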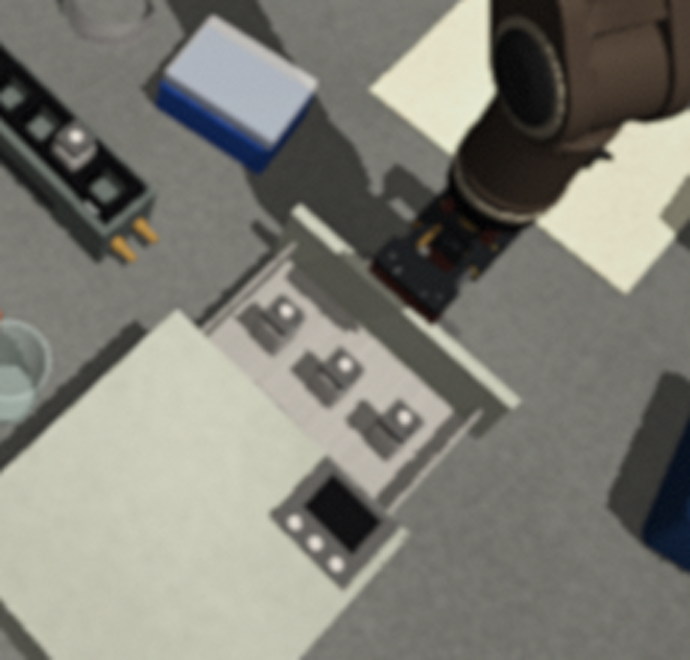

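All three cartridges stand in the drawer. Now the push.

```bash
python3 -m inch '{"xyz":[[0,0.12,0],[0,0.12,0],[0,0.1,0],[0,0.05,0],[0,0.06,0],[0,0.08,0],[0,0.1,0],[0,0.12,0],[0,0.12,0],[0,0.12,0],[0,0.12,0],[0,0.12,0]],"yaw":[0,0,0,0,0,0,0,0,0,0,0,0],"claw":[1,1,1,1,1,1,1,1,1,1,1,1]}'
python3 -m inch '{"xyz":[[0,0.12,0],[0,0.12,0],[0,0.12,0],[0,0.12,0],[0,0.12,0],[0,0.12,0],[0,0.12,0],[0,0.12,0],[0,0.12,0],[0,0.1,0],[0,0.06,0],[0,0,0]],"yaw":[0,0,0,0,0,0,0,0,0,0,0,0],"claw":[1,1,1,1,1,1,1,1,1,1,1,1]}'
```

```text
t: 46.82
eef_pos: [0.4471, 0.3163, 0.0689]
tool_rot: [-3.142, -0.0, 1.652]
wrist_force: [-1.7, -0.5, 0.4]
grip_width: 0.0003
t: 48.32
eef_pos: [0.5212, 0.3223, 0.069]
tool_rot: [3.141, -0.0, 1.652]
wrist_force: [-0.6, -0.2, -0.2]
grip_width: 0.0003
```

```bash
python3 -m inch '{"xyz":[[0,0.06,0],[0,0.06,0],[0,0.06,0],[0,0.05,0],[0,0,0]],"yaw":[0,0,0,0,0],"claw":[1,1,1,1,1]}'
python3 -m inch '{"xyz":[[0,0.05,0],[0,0.05,0],[0,0.05,0],[0,0,0]],"yaw":[0,0,0,0],"claw":[1,1,1,1]}'
```

```text
t: 48.95
eef_pos: [0.535, 0.3234, 0.069]
tool_rot: [3.141, -0.0, 1.652]
wrist_force: [-0.9, -0.7, 0.5]
grip_width: 0.0006
t: 49.45
eef_pos: [0.5429, 0.3241, 0.0689]
tool_rot: [-3.141, 0.001, 1.653]
wrist_force: [-0.4, 0.6, -0.2]
grip_width: 0.0008
```

```bash
python3 -m inch '{"xyz":[[0,0.04,0],[0,0.04,0],[0,0,0]],"yaw":[0,0,0],"claw":[1,1,1]}'
python3 - <<'E'
from h import *
im,d=robot.read_camera('scene'); P=cloud('scene',d)
for y in(.22,.25,.39,.42):
  q=P[(abs(P[...,1]-y)<.004)&(P[...,0]>.45)&(P[...,0]<.68)&(P[...,2]>.03)]; q=q[np.argsort(q[:,0])]; print(y,[(int(a*1000),int(b*1000)) for a,b in q[::3][:16][:,[0,2]]])
E
```

```text
t: 49.82
eef_pos: [0.5446, 0.3242, 0.0688]
tool_rot: [-3.135, 0.002, 1.654]
wrist_force: [-13.7, -4.0, 10.7]
grip_width: 0.0003
0.22 [(450, 574), (450, 577), (451, 584), (453, 582), (454, 577), (455, 579), (456, 576), (457, 577), (458, 579), (458, 578), (460, 575), (460, 578), (461, 575), (462, 572), (463, 576), (463, 574)]
0.25 [(450, 539), (452, 549), (454, 548), (455, 547), (456, 542), (459, 550), (459, 553), (461, 551), (462, 548), (463, 550), (464, 553), (464, 545), (466, 550), (467, 548), (468, 551), (469, 552)]
0.39 [(534, 430), (536, 420), (536, 413), (537, 412), (538, 428), (539, 425), (540, 422), (540, 418), (559, 87), (561, 93), (563, 90), (565, 89), (573, 106), (576, 108), (577, 107), (578, 103)]
0.42 [(558, 90), (559, 89), (562, 91), (564, 92), (572, 108), (574, 106), (576, 109), (578, 107), (580, 108), (582, 108), (584, 107), (585, 105), (587, 108), (589, 106), (591, 104), (591, 105)]
```

A 14 N push meets a hard stop, well over the detent's 6 N. I'll back off and do the final checks.

```bash
python3 -m inch '{"xyz":[[0,-0.3,0],[0,-0.5,0],[0,-0.5,-0.2],[0,0,-0.8],[0,0,-0.8],[0,0,-0.8],[0,-0.4,0],[0,-0.4,0],[0,0,0],[0,0,0]],"yaw":[0,0,0,0,0,0,0,0,0,0],"claw":[1,1,1,1,1,1,1,1,1,1]}'
python3 - <<'E'
from h import *
im,d=shot('top','t3.png',s=1.4); P=cloud('top',d); z0=np.load('top1.npz'); P0=cloud('top',z0['d']); i0=z0['im']
def r(P,m): return np.round(np.hstack(cv2.minAreaRect((P[m][:,:2]*1000).astype(np.float32))),1)
m=(abs(P[...,2]-.105)<.006)&(P[...,1]>.2)&(P[...,0]>.5)&(P[...,0]<.86); print('cab',r(P,m))
m=(P[...,2]>.075)&(P[...,2]<.096)&(P[...,1]>.2)&(P[...,1]<.45)&(P[...,0]>.38)&(P[...,0]<.575); print('front',m.sum(),r(P,m),np.median(P[m],0))
m=(im.min(2)>140)&(abs(P[...,2]-.054)<.009)&(P[...,1]<-.18)&(P[...,1]>-.5)&(P[...,0]<.56)&(P[...,0]>.4); print('cover',r(P,m),np.median(P[m][:,2]))
h=cv2.cvtColor(im,cv2.COLOR_RGB2HSV); m=(h[...,0]>5)&(h[...,0]<18)&(h[...,1]>120)&(P[...,1]<-.25)&(P[...,1]>-.5)&(P[...,0]>.5)&(P[...,0]<.68); print('opener',r(P,m),np.median(P[m][:,2]))
for n,u,v,w in(('beaker',181,144,22),('reagent',272,144,22),('rack',204,146,52),('flask',305,148,22),('tipbox',193,249,46)):
  print(n,[np.median(Q[v:v+20,u:u+w-2].reshape(-1,3),0).round(3).tolist() for Q in(P0,P)], np.abs(i0[v:v+22,u:u+w].astype(int)-im[v:v+22,u:u+w]).mean().round(1))
E
```

```text
t: 51.12
eef_pos: [0.4239, 0.3142, 0.2252]
tool_rot: [3.14, -0.0, 1.652]
wrist_force: [0.7, 0.2, -0.1]
grip_width: 0.0002
cab [701.2 339.8 273.3 242.9   4.7]
front 355 [562.8 330.4  24.6 229.3   0.8] [0.56550819 0.34350066 0.08914173]
cover [ 467.9 -325.1  236.6   61.1   83. ] 0.054509997290924365
opener [ 593.5 -362.6   83.6   34.2   85.7] 0.021092160457574297
beaker [[0.737, 0.158, 0.02], [0.738, 0.158, 0.018]] 7.2
reagent [[0.719, -0.138, 0.088], [0.719, -0.138, 0.088]] 5.5
rack [[0.726, 0.033, 0.045], [0.726, 0.033, 0.046]] 8.3
flask [[0.71, -0.242, 0.048], [0.71, -0.243, 0.047]] 6.2
tipbox [[0.399, 0.071, 0.071], [0.399, 0.071, 0.071]] 14.0
```

View pics/t3.png

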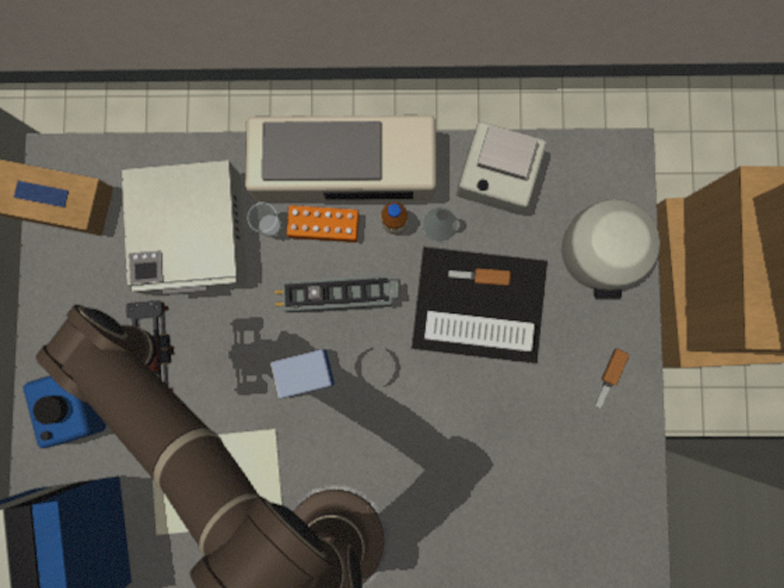

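The top view shows the drawer front flush at (180,288), the flush-pin cartridge in its pocket at (315,292), the cover and opener flat on the mat, and the surrounding items where they were.

```bash
python3 -c "
from plant import robot
print(robot.sign_off(), robot.sense()['t'])"
```

```text
the job is handed in; nothing more can be done
the job is handed in; nothing more can be done
```

The job is done and handed in at about 51 s of robot time, with no verdict reported.

- **Cover:** I pried it loose at the notch, and it read about 7 mm proud after the opener was withdrawn. It now lies flat on the mat with its top at 54.5 mm; 54 was expected.
- **Cartridges:** The three with raised pins (pockets −80, 4 and 88) were last seen standing in the drawer, just before I pushed it in. The flush one is still in pocket 46; pocket −38 was empty from the start.
- **Drawer:** It is pushed home. It met a hard stop at about 14 N, well over the detent's 6 N, after about 147 mm of travel against an estimated 143 mm opening. I did not see the click itself.
- **Opener and surroundings:** The opener lies flat on the mat, top at 21 mm. The beaker, bottle, flask, tube rack and tip box read within 2 mm of their starting places. The Petri dishes look unmoved in the final picture, but I did not measure them.

Two things did not go cleanly:
- **Pry force:** The last press reached 28 N at the wrist, probably the handle's tail bottoming out.
- **Cover lifted while loose:** As I first raised the opener, it kept its tilt in the grip and lifted the already loose cover end by about 30 mm. I lowered it again, loosened the grip and withdrew level.

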